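Screw a circuit panel down on to its probe test jig

ROBOT

A 6-joint arm with a two-finger parallel gripper is mounted at the origin on the work surface. World frame = base frame: x ahead of the robot, y to its left, z up, the work surface at z = 0. Lengths are in m, angles in rad, forces in N, time in s.
With the tool pointing down it reaches from about 0.3 to 0.875 m from the base axis. Payload 6.4 kg.
Tool frame: the origin (TCP) lies at the very end of the fingers, on their centre line; the grasp point (between the pads) lies 19 mm behind it; z points along the fingers, y is the direction in which the jaws open and shut (so a half turn about z gives the same grasp; the last joint's range is limited). The gripper opens to 85 mm and grips with 20 to 120 N. Pads are 22 mm wide; open, the fingers measure 114 mm over their backs; the gripper's body (76 mm by 85 mm) begins 54 mm behind the grasp point. The pads swing forward as they close: fully open they stand 13 mm farther back than shut.
Start: joints at [1.056, 0.181, 1.607, -0, 1.354, -0.206], TCP at [0.175, 0.548, 0.231] pointing down, gripper open.
Joint ranges: [-2.99, 2.99], [-0.89, 2.07], [0.3, 2.58], [-1.14, 4.28], [0, 2.63], [-3.12, 3.12]. Speed limits (rad/s): [2.57, 2.57, 3.01, 3.14, 3.14, 3.14].

INTERFACE

Orientations are given as a unit quaternion [w, x, y, z].
In Python, from bench import ctrl gives the robot as it stands.
- The arm moves only by the shell command python3 -m jog 'ROWS' [OPENING]. ROWS is JSON, a list of rows, each an object with "delta_pos": the shift along the tool's x, y, z in mm, a list of three; "spin": the turn about the tool's z in degrees. A call has 1 to 20 rows; each row is the pose to reach, as a shift and turn from the pose commanded when the call began, along the tool's axes at that moment; what a row does not reach only later rows make up. A row lasts 1/8 s, in which the tool goes at most 62.5 mm and 10.7 degrees, less where a joint would pass 70% of its speed; a pose out of reach is approached as far as the arm can. A call with a gripper value outside its range is refused whole. OPENING is the closure, from 0 (fully open) to 1 (shut), set as the call begins (- or left out, the last holds). The fingers move at their own pace and stop on an object; the grip force is fixed at half the most. Time passes only in rows, so rows that repeat a pose let the fingers close. It gives the time, the measured TCP pose, the force and the opening at its end, in the units of the state.
- ctrl.get_obs(): the state, without advancing time (a new reading comes with each control period).
- ctrl.camera(name): name is "side" or "top"; returns (picture, depth): 480x640x3 uint8, blue, green, red; 480x640 float32, m along the optical axis (not along the pixel's ray), 0 where there is no reading.
- ctrl.get_calibration(name): a dict with "vfov" (degrees; the focal length in pixels is half the picture's height over the tangent of half this angle, whatever the lens; pixels are square), "cx", "cy" (the principal point, pixels), "dist_coeffs" ([k1, k2, p1, p2, k3] as OpenCV has them; the pictures are not rectified), "extrinsics" (4x4, takes a point from world to camera coordinates). Camera axes: x right, y down, z forward; pixel columns grow to the right and rows downward; lengths in m; the calibration is good to about 2 mm. A picture is of the moment at which its call begins. get_calibration takes no time and is no camera call.
- ctrl.hand_in(): hands the job in, once; it reports no verdict.
The state is a dict: "time_s": time; "q": joint angles; "dq": joint speeds; "joint_efforts": joint torques, N m; "eef_pos": TCP position; "eef_rot": TCP orientation; "wrist_force": force on the tool from outside, world axes, zero at the start; "torque": the same for the moment, N m; "opening": opening from 0.0 (shut) to 1.0 (fully open).
Only numpy, scipy, OpenCV 4.12 (cv2) and the standard library are available. Lean on these libraries where they do the work, as an engineer would, in place of code of your own. Each camera call takes 0.05 s, during which the arm holds its last target. There are 200 camera calls.

TASK

Get the panel ready for its electrical test: slide the carrier gently home against the end stop of the test jig, then screw the pusher plate down with the T-handle, half turn after half turn, until the carrier sits solidly on the stop posts. Stop as soon as it comes up solid, so that the panel is not over-pressed, leave it clamped like that and let go; do not disturb anything else on the bench.

Things in the scene. Friction and masses are not known exactly. Their poses are not given: they have to be found in the camera images.
- jig: Hand-screw probe test jig, fixed to the bench: grey base 220 x 300 x 20 mm, two steel columns (88 mm either side of the middle), aluminium cross-beam over them (44 x 210 mm, top 151 mm above the bench; brass nut on it, up to 163 mm). Origin on the bench, on the screw's vertical axis; z up, y along the cross-beam, -x is its front, from which the carrier is slid in.
- nest: Aluminium nest plate between the columns; origin at its underside on the screw's axis. Top 58 mm above the bench, front edge 95 mm in front of the axis, a low guide at each side (1.5 mm of play). It floats on springs over the probes: pressed from above it starts to sink at about 20 N. After 3 to 6 mm (as the hidden stop posts are set), at 35 to 55 N, the carrier comes to sit on solid stop posts.
- stop (a point): Middle of the front face of the steel end stop, 70 mm wide, at the back of the nest, which the carrier's rear edge meets when home (55 mm behind the screw's axis). It is to be met gently, with less than 25 N.
- carrier: Loose carrier, about 0.5 kg: aluminium plate 110 x 110 mm with an amber flexible circuit panel, raised side strips, and a narrow arm to a grip block in front. Origin under the plate's middle; x points from the grip block to the plate. It lies in the nest, pulled out 35 to 55 mm to the front; home is x = 0 in the jig's frame. Sliding takes about 3 N.
- carrier_grip (a point): Centre for grasping the carrier's black upright grip block (24 mm along x, 16 mm along y, 40 mm tall: from 22 mm below to 18 mm above this point; the arm under it is 12 mm wide, its underside 28 mm below this point). Home: 130 mm in front of the screw's axis, 86 mm above the bench; 80 to 83 mm when pressed right down on the posts.
- handle: Steel T-handle on the screw; origin on the screw's axis on the bar's centre line (some 215 mm above the bench at the start, 203 mm when pressed right down), x along the bar. The level round bar is 10 mm thick, 132 mm over all, with a 16 mm ball at each end. Turned clockwise as seen from above, it sinks with the screw and pusher by 16 mm a turn (2.55 mm per radian). It stays where it is left.
- end_a (a point): Grip point on the T-handle's bar, 48 mm from the axis towards one ball, on the bar's centre line. The start angle is anything, and some 3 to 7.5 rad of turning in all press the carrier right down.
- end_b (a point): Grip point on the other half of the bar, 48 mm from the axis, opposite end_a. To keep turning takes 0.25 N m when free (5 N here), slowly up to 0.34 to 0.39 N m as the nest sinks, then 1 N m more per radian once the carrier sits on its posts. 0.25 N m is friction: at a standstill up to 0.5 N m less is read. Stop 0.1 to 0.2 N m into the steep rise; 0.3 N m into it is over-pressed.
- pusher: Black pusher plate, 100 x 115 x 10 mm, that hangs under the screw and does not turn; origin on the axis, 2 mm above its top. Four rubber-tipped posts under it (tips 28 mm below the origin, 40 mm before and behind and 49 mm beside the axis) press on the carrier's side strips, whose tops are 12 mm above the carrier's underside. Slightly springy (150 N/mm).
- probe_box: clear box of spare probes, 52 x 34 x 22 mm, lying on the left wing of the jig's base; origin under its middle; leave it alone
- flux_bottle: small white bottle, 28 mm thick, 55 mm tall, standing on the right wing of the jig's base; leave it alone
- solder_reel: reel of solder, 60 mm across, 40 mm tall, standing on the bench; leave it alone
- screwdriver: black-handled screwdriver, 170 mm long, lying on the bench; leave it alone
- tweezers: steel tweezers, 120 mm long, lying on the bench; leave them alone
- brass_tin: round tin of brass tip wool, 68 mm across, 45 mm tall; leave it alone
- spare_plate: a bare spare carrier plate with a panel on it but without grip, 110 x 110 x 6 mm, lying on the bench; leave it alone

How it is judged:
By the outcome, as a careful person would: the job done as asked, in the order asked, and still so for the second after the job is handed in, with the robot touching nothing.
It also fails if it takes over 72 s, if anything falls off the work surface, if the arm or the gripper's body presses on something with over 40 N, if the wrist force passes 120 N, or if a joint passes its speed limit or range.

## Working session

There is one attempt and no reset: what is moved stays moved. The work goes in short steps, Python scripts to look and compute and a shell command to move; the robot and the scene stay as the last step left them, time stands still between calls to the robot, and variables do not carry over. Pictures are saved under pics/ and viewed, and the job is handed in when it is done.

```bash
mkdir -p pics; ls; python3 - <<'E'
from bench import ctrl
import cv2,numpy as np
o=ctrl.get_obs();print(o)
for n in("side","top"):
    p,d=ctrl.camera(n);cv2.imwrite(f"pics/{n}0.png",p);np.save(f"pics/{n}0.npy",d)
    print(n,ctrl.get_calibration(n))
E
```

```text
pics
{'time_s': 0.0, 'q': array([ 1.05571434e+00,  1.81575693e-01,  1.60802423e+00, -7.83926384e-06,
        1.35383622e+00, -2.06296582e-01]), 'dq': array([-0.00030535,  0.00193346, -0.00214947, -0.00034282, -0.00021056,
        0.00043096]), 'joint_efforts': array([ 7.24280744e-05, -4.44870615e+01, -3.51334870e+01, -2.16390004e-04,
        8.99769890e-03,  2.82054572e-06]), 'eef_pos': array([0.17443773, 0.54729804, 0.23035686]), 'eef_rot': array([-3.21719867e-04,  1.53779150e-01,  9.88104814e-01, -8.63782225e-04]), 'wrist_force': array([-0.14085577, -0.31218541, -0.02709629]), 'torque': array([0.01501589, 0.00869389, 0.00502577]), 'opening': 1.0015744377499303}
side {'vfov': 52.204661519018465, 'cx': 323.94899778361673, 'cy': 241.8454376664354, 'dist_coeffs': array([-0.03083778,  0.        ,  0.        ,  0.        ,  0.        ]), 'extrinsics': array([[ 0.97588984, -0.21802814,  0.01013655, -0.51925846],
       [-0.11078074, -0.53479817, -0.83768642,  0.17988723],
       [ 0.18806022,  0.81636674, -0.54605742,  1.06436671],
       [ 0.        ,  0.        ,  0.        ,  1.        ]])}
top {'vfov': 45.008805243403735, 'cx': 320.0546894490475, 'cy': 238.4796506409151, 'dist_coeffs': array([-0.17098306,  0.        ,  0.        ,  0.        ,  0.        ]), 'extrinsics': array([[-0.00297626, -0.9999689 , -0.00730285, -0.0192902 ],
       [-0.98839715,  0.0040507 , -0.15183764,  0.53530581],
       [ 0.1518625 ,  0.00676621, -0.98837847,  1.56100924],
       [ 0.        ,  0.        ,  0.        ,  1.        ]])}
```

View pics/side0.png

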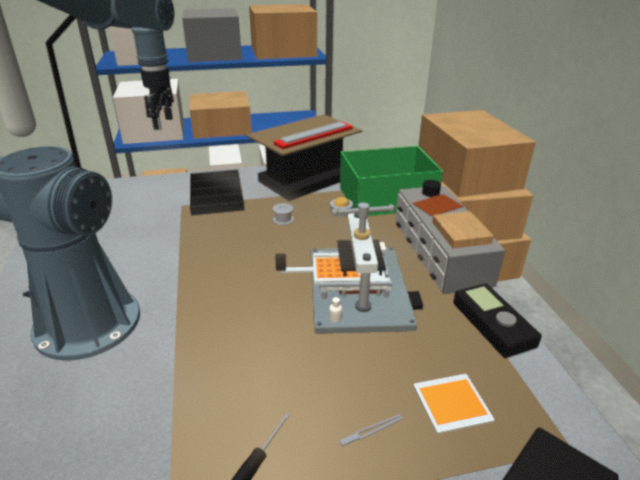

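View pics/top0.png

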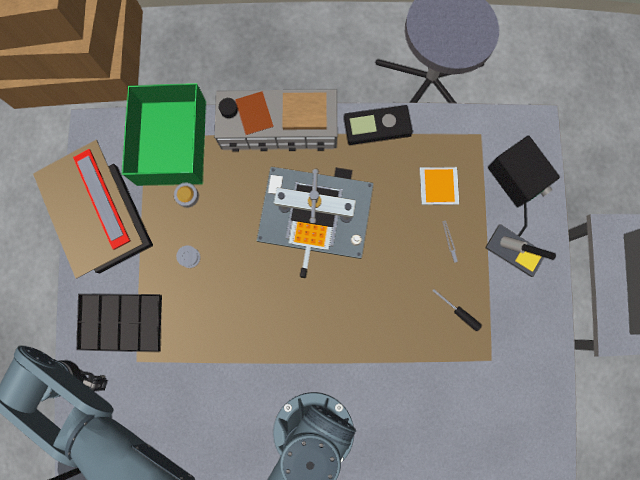

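```bash
cat > h.py <<'E'
import cv2,numpy as np
from bench import ctrl
def cal(n):
    c=ctrl.get_calibration(n);f=240/np.tan(np.radians(c["vfov"]/2))
    return np.array([[f,0,c["cx"]],[0,f,c["cy"]],[0,0,1]]),c["dist_coeffs"],c["extrinsics"]
def ray(n,uv):
    K,D,E=cal(n);p=cv2.undistortPoints(np.array(uv,float).reshape(-1,1,2),K,D)[:,0]
    d=np.c_[p,np.ones(len(p))]@E[:3,:3];return -E[:3,:3].T@E[:3,3],d
def plane(n,uv,z):
    o,d=ray(n,uv);return o+d*((z-o[2])/d[:,2])[:,None]
def dep(n,uv,D):
    o,d=ray(n,uv);return np.array([o+di*D[int(round(v)),int(round(u))] for di,(u,v) in zip(d,uv)])
def proj(n,P):
    K,D,E=cal(n);return cv2.projectPoints(np.array(P,float).reshape(-1,1,3),cv2.Rodrigues(E[:3,:3])[0],E[:3,3],K,D)[0][:,0]
def crop(n,p,name,x,y,w,h,s):
    cv2.imwrite(f"pics/{name}.png",cv2.resize(p[y:y+h,x:x+w],None,fx=s,fy=s,interpolation=cv2.INTER_CUBIC))
E
python3 - <<'E'
from h import *
crop("top",cv2.imread("pics/top0.png"),"topc",250,155,130,130,6) if 0 else crop("top",cv2.imread("pics/top0.png"),"topc",250,160,130,120,5)
crop("side",cv2.imread("pics/side0.png"),"sidec",265,190,160,145,4)
E
```

```text
(no output)
```

View pics/topc.png

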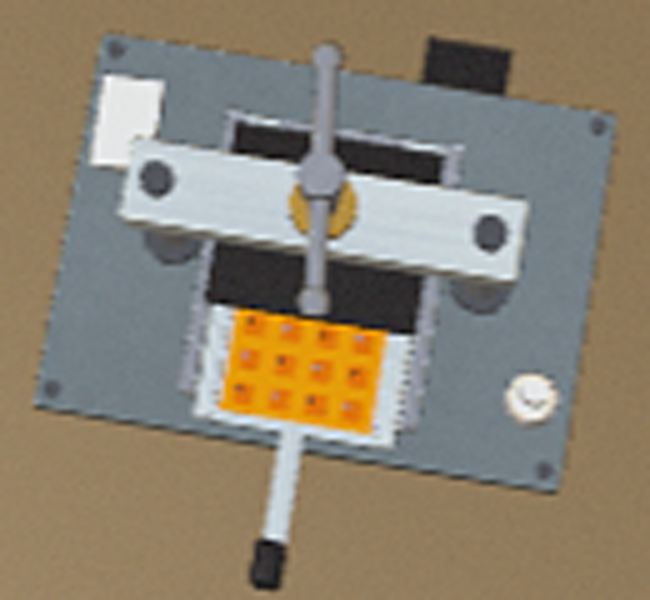

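View pics/sidec.png

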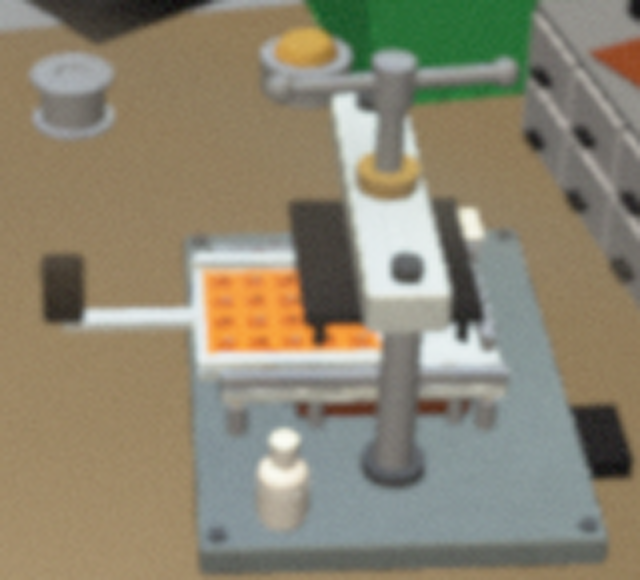

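```bash
python3 - <<'E'
from h import *
f=lambda l:(np.array(l)+.5)/5-.5+[250,160]
np.set_printoptions(precision=4,suppress=True)
b=plane("top",f([(105,35),(617,115),(557,492),(35,407)]),.02);print("base",b,b.mean(0),[np.linalg.norm(b[i]-b[i-1]) for i in range(4)])
c=plane("top",f([(157,178),(491,233)]),.155);print("caps",c,c.mean(0))
h=plane("top",f([(327,52),(313,300)]),.215);print("balls",h,h.mean(0),np.linalg.norm(h[0]-h[1]))
g=plane("top",f([(268,553)]),.104);print("block",g)
g2=lambda l:(np.array(l)+.5)/4-.5+[265,190]
print("side balls",plane("side",g2([(281,84),(505,70)]),.215),"block mid",plane("side",g2([(63,290)]),.086))
for nm,z in(("caps",c),("base",b)):pass
D=np.load("pics/top0.npy");print("depth",dep("top",f([(327,52),(313,300),(322,172),(268,550),(157,178),(491,233)]),D))
v=b[1]-b[0];w=c[1]-c[0]
for v in(v,w,b[2]-b[3]):
  y=-v; print("yaw",np.degrees(np.arctan2(-y[0],y[1])))
E
```

```text
base [[ 0.7477  0.1202  0.02  ]
 [ 0.699  -0.1724  0.02  ]
 [ 0.4829 -0.1351  0.02  ]
 [ 0.532   0.1571  0.02  ]] [ 0.6154 -0.0075  0.02  ] [np.float64(0.21880283154922445), np.float64(0.29670453791284496), np.float64(0.2192827671271686), np.float64(0.2962995578117716)]
caps [[ 0.632   0.0793  0.155 ]
 [ 0.602  -0.0941  0.155 ]] [ 0.617  -0.0074  0.155 ]
balls [[ 0.6826 -0.0102  0.215 ]
 [ 0.5558 -0.0031  0.215 ]] [ 0.6192 -0.0066  0.215 ] 0.12700614491706066
block [[0.4411 0.023  0.104 ]]
side balls [[0.5565 0.0107 0.215 ]
 [0.6809 0.0013 0.215 ]] block mid [[0.4347 0.0249 0.086 ]]
depth [[ 0.6788 -0.0104  0.2287]
 [ 0.5537 -0.0033  0.2262]
 [ 0.6163 -0.0079  0.2339]
 [ 0.4435  0.0233  0.0965]
 [ 0.6302  0.0787  0.163 ]
 [ 0.6008 -0.0938  0.1603]]
yaw -9.448162864262697
yaw -9.835588108157788
yaw -9.54053819087577
```

```bash
python3 -m jog '[{"delta_pos":[-20,-20,0],"spin":0},{"delta_pos":[-55,-56,0],"spin":-1},{"delta_pos":[-95,-96,0],"spin":-2},{"delta_pos":[-135,-137,0],"spin":-3},{"delta_pos":[-175,-177,0],"spin":-4},{"delta_pos":[-215,-218,5],"spin":-5},{"delta_pos":[-255,-258,15],"spin":-6},{"delta_pos":[-295,-299,25],"spin":-7},{"delta_pos":[-335,-339,35],"spin":-8},{"delta_pos":[-375,-380,45],"spin":-8.1},{"delta_pos":[-400,-405,55],"spin":-8.1},{"delta_pos":[-413.5,-418.6,55],"spin":-8.1},{"delta_pos":[-413.5,-418.6,55],"spin":-8.1}]' 0
python3 - <<'E'
from h import *
for n in("side","top"):
    p,d=ctrl.camera(n);cv2.imwrite(f"pics/{n}1.png",p)
    if n=="top":crop(n,p,"t1",250,160,130,130,4)
    else:crop(n,p,"s1",225,150,200,150,4)
o=ctrl.get_obs();print(o["eef_pos"],o["eef_rot"],o["q"])
E
```

```text
time_s: 1.72
eef_pos: [0.4416, 0.023, 0.1764]
eef_rot: [-0.0, 0.084, 0.996, 0.0]
wrist_force: [0.1, 0.7, 0.4]
opening: 0.998
[0.4411432  0.02428485 0.17651755] [-7.06482160e-05  8.33200252e-02  9.96522814e-01  2.21286592e-04] [-2.15214884e-01 -6.62280431e-02  1.98368941e+00  4.46710343e-04
  1.22432955e+00 -1.61932948e+00]
```

View pics/t1.png

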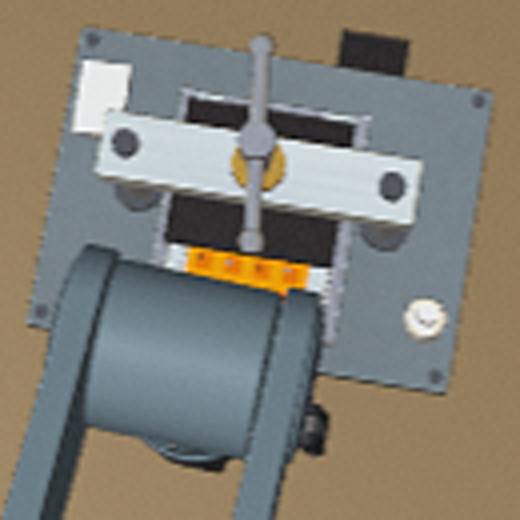

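View pics/s1.png

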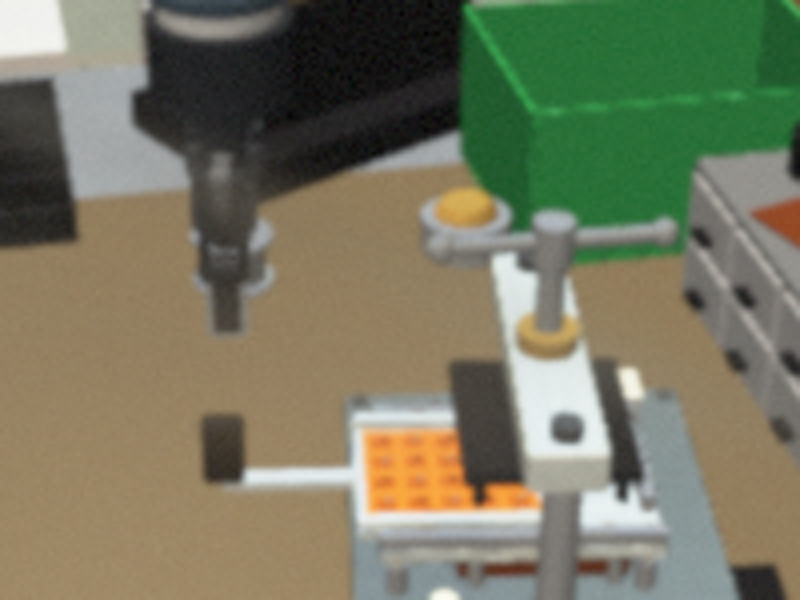

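```bash
python3 -m jog '[{"delta_pos":[0,0,25]},{"delta_pos":[0,0,60]},{"delta_pos":[0,0,90]},{"delta_pos":[0,0,105]},{"delta_pos":[0,0,109]},{"delta_pos":[0,0,109]}]' 0
python3 -m jog '[{"delta_pos":[0,0,0]},{"delta_pos":[0,0,0]},{"delta_pos":[0,0,0]},{"delta_pos":[0,0,0]},{"delta_pos":[0,0,0]},{"delta_pos":[0,0,0]}]' 1
python3 - <<'E'
from h import *
p,d=ctrl.camera("side");crop("side",p,"s2",225,150,200,150,4)
E
```

```text
$[0]: bad value
$[0]: bad value
```

View pics/s2.png

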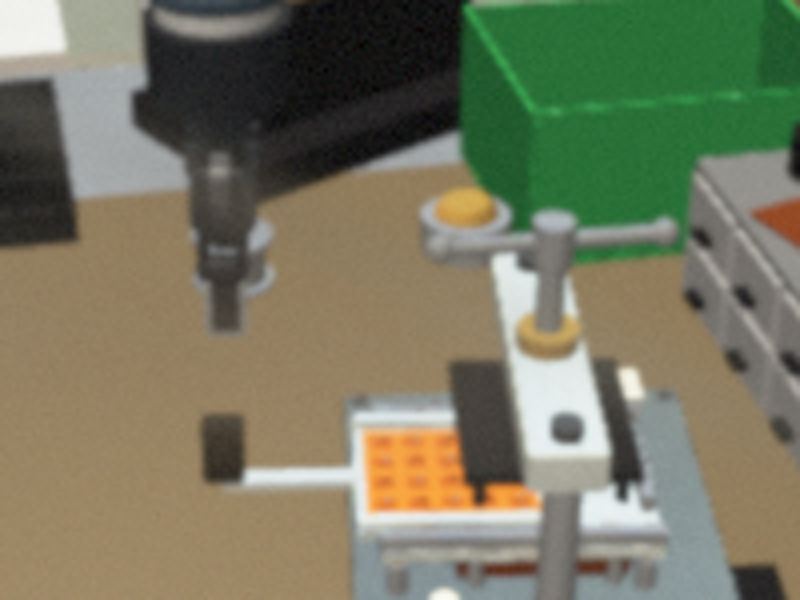

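Rows must carry a spin as well; nothing moved.

```bash
python3 -m jog '[{"delta_pos":[0,0,25],"spin":0},{"delta_pos":[0,0,60],"spin":0},{"delta_pos":[0,0,90],"spin":0},{"delta_pos":[0,0,105],"spin":0},{"delta_pos":[0,0,109],"spin":0},{"delta_pos":[0,0,109],"spin":0}]' 0
python3 -m jog '[{"delta_pos":[0,0,0],"spin":0},{"delta_pos":[0,0,0],"spin":0},{"delta_pos":[0,0,0],"spin":0},{"delta_pos":[0,0,0],"spin":0},{"delta_pos":[0,0,0],"spin":0},{"delta_pos":[0,0,0],"spin":0}]' 1
python3 - <<'E'
from h import *
p,d=ctrl.camera("side");crop("side",p,"s3",225,150,200,150,4)
E
```

```text
time_s: 2.62
eef_pos: [0.442, 0.0235, 0.068]
eef_rot: [0.001, 0.083, 0.997, -0.0]
wrist_force: [0.7, -0.5, -0.3]
opening: 0.998
time_s: 3.38
eef_pos: [0.4415, 0.0233, 0.0674]
eef_rot: [0.0, 0.084, 0.996, -0.0]
wrist_force: [-1.3, -1.2, 2.6]
opening: 0.181
```

View pics/s3.png

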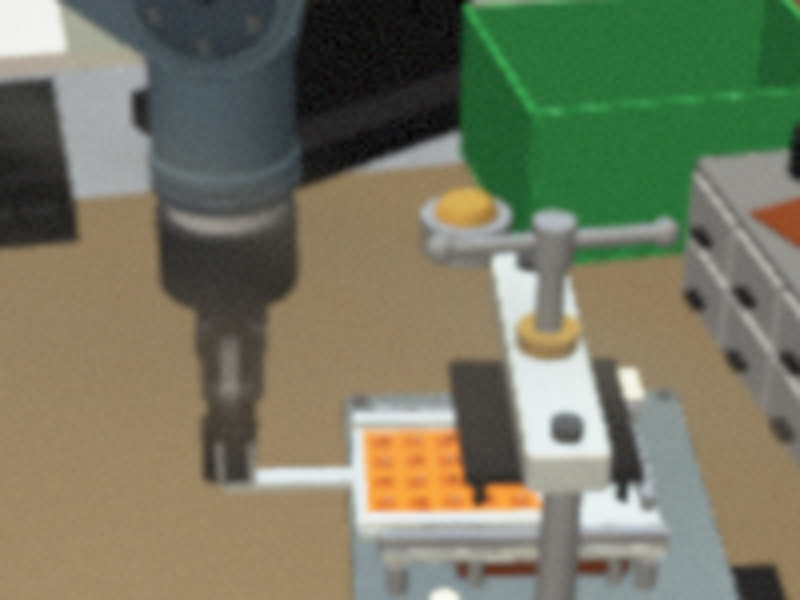

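```bash
python3 -m jog '[{"delta_pos":[-3,0,0],"spin":0},{"delta_pos":[-8,0,0],"spin":0},{"delta_pos":[-14,0,0],"spin":0},{"delta_pos":[-20,0,0],"spin":0},{"delta_pos":[-26,0,0],"spin":0},{"delta_pos":[-31,0,0],"spin":0},{"delta_pos":[-35,0,0],"spin":0},{"delta_pos":[-37,0,0],"spin":0},{"delta_pos":[-38,0,0],"spin":0}]'
for i in 1 ; do python3 -m jog '[{"delta_pos":[-1,0,0],"spin":0},{"delta_pos":[-2,0,0],"spin":0}]'; done
python3 -m jog '[{"delta_pos":[-1,0,0],"spin":0},{"delta_pos":[-2,0,0],"spin":0}]'
```

```text
time_s: 4.55
eef_pos: [0.477, 0.0177, 0.0675]
eef_rot: [-0.002, 0.083, 0.997, 0.0]
wrist_force: [-12.5, 2.5, 15.9]
opening: 0.183
time_s: 4.8
eef_pos: [0.4789, 0.0174, 0.0675]
eef_rot: [-0.002, 0.083, 0.997, 0.0]
wrist_force: [-12.7, 2.6, 15.6]
opening: 0.178
time_s: 5.05
eef_pos: [0.4808, 0.017, 0.0675]
eef_rot: [-0.002, 0.083, 0.997, 0.0]
wrist_force: [-11.8, 0.9, 15.0]
opening: 0.18
```

```bash
python3 -m jog '[{"delta_pos":[0,0,-0.6],"spin":0},{"delta_pos":[0,0,-0.6],"spin":0}]'; python3 -m jog '[{"delta_pos":[-0.5,0,-0.4],"spin":0},{"delta_pos":[-1,0,-0.4],"spin":0}]'
python3 - <<'E'
from h import *
o=ctrl.get_obs();print(o["wrist_force"],o["torque"])
p,d=ctrl.camera("side");crop("side",p,"s4",225,150,200,150,4)
E
```

```text
time_s: 5.3
eef_pos: [0.4816, 0.0169, 0.0676]
eef_rot: [-0.001, 0.083, 0.997, 0.0]
wrist_force: [-6.8, 3.0, 5.9]
opening: 0.178
time_s: 5.55
eef_pos: [0.4831, 0.0164, 0.0677]
eef_rot: [-0.001, 0.084, 0.997, 0.0]
wrist_force: [-2.6, 0.6, -0.5]
opening: 0.178
[-2.64662955  0.58827202 -0.50291298] [0.00569583 0.28158229 0.01130592]
```

View pics/s4.png

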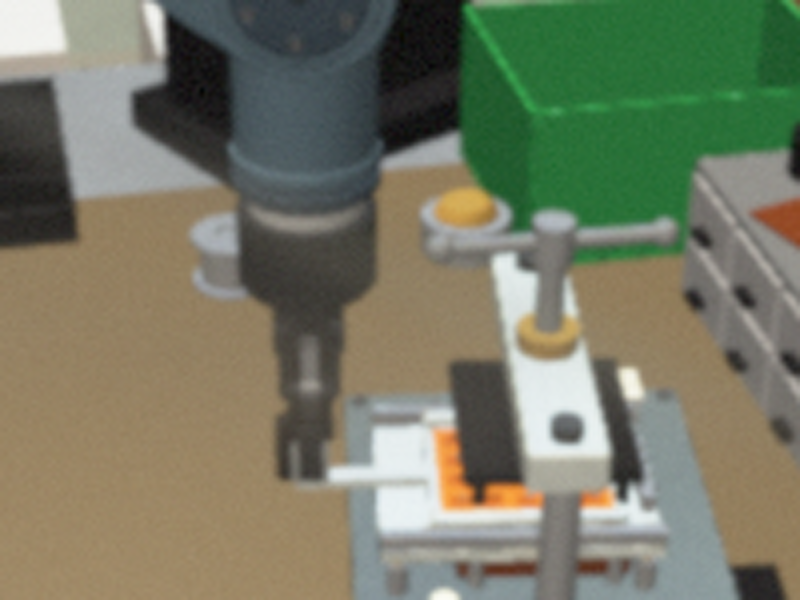

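```bash
python3 -m jog '[{"delta_pos":[-0.5,0,0],"spin":0},{"delta_pos":[-1,0,0],"spin":0},{"delta_pos":[-1.5,0,0],"spin":0}]'
```

```text
time_s: 5.98
eef_pos: [0.4853, 0.0159, 0.0681]
eef_rot: [-0.0, 0.084, 0.996, 0.0]
wrist_force: [-1.7, -0.2, -3.7]
opening: 0.178
```

```bash
python3 -m jog '[{"delta_pos":[-0.5,0,0],"spin":0},{"delta_pos":[-1,0,0],"spin":0},{"delta_pos":[-1.5,0,0],"spin":0}]'
```

```text
time_s: 6.35
eef_pos: [0.4868, 0.0157, 0.0683]
eef_rot: [-0.0, 0.084, 0.996, -0.0]
wrist_force: [-1.9, -0.4, -3.5]
opening: 0.174
```

```bash
python3 -m jog '[{"delta_pos":[-0.5,0,0],"spin":0},{"delta_pos":[-1,0,0],"spin":0}]'
```

```text
time_s: 6.6
eef_pos: [0.4878, 0.0155, 0.0683]
eef_rot: [-0.0, 0.084, 0.996, -0.0]
wrist_force: [-1.7, -0.4, -3.2]
opening: 0.173
```

```bash
python3 -m jog '[{"delta_pos":[-0.5,0,0.2],"spin":0},{"delta_pos":[-1,0,0.2],"spin":0}]'
```

```text
time_s: 6.85
eef_pos: [0.4888, 0.0153, 0.0681]
eef_rot: [0.0, 0.084, 0.996, -0.0]
wrist_force: [-2.0, 0.7, -3.2]
opening: 0.178
```

```bash
python3 -m jog '[{"delta_pos":[-0.5,0,0],"spin":0},{"delta_pos":[-1,0,0],"spin":0}]'
```

```text
time_s: 7.1
eef_pos: [0.4898, 0.0152, 0.0681]
eef_rot: [0.0, 0.084, 0.997, -0.0]
wrist_force: [-1.2, 0.1, -2.4]
opening: 0.176
```

```bash
python3 -m jog '[{"delta_pos":[-0.5,0,0],"spin":0},{"delta_pos":[-1,0,0],"spin":0}]'
```

```text
time_s: 7.35
eef_pos: [0.4908, 0.015, 0.0681]
eef_rot: [-0.0, 0.084, 0.996, -0.0]
wrist_force: [-1.7, -0.0, -3.4]
opening: 0.176
```

```bash
python3 -m jog '[{"delta_pos":[-0.5,0,0],"spin":0},{"delta_pos":[-1,0,0],"spin":0}]'
```

```text
time_s: 7.6
eef_pos: [0.4918, 0.0148, 0.0681]
eef_rot: [0.0, 0.084, 0.996, -0.0]
wrist_force: [-2.0, 0.5, -2.4]
opening: 0.179
```

```bash
python3 -m jog '[{"delta_pos":[-0.5,0,0],"spin":0},{"delta_pos":[-1,0,0],"spin":0}]'
```

```text
time_s: 7.85
eef_pos: [0.4928, 0.0147, 0.0681]
eef_rot: [0.0, 0.084, 0.997, -0.0]
wrist_force: [-1.5, 0.4, -2.4]
opening: 0.181
```

```bash
python3 -m jog '[{"delta_pos":[-0.5,0,0],"spin":0},{"delta_pos":[-1,0,0],"spin":0}]'
```

```text
time_s: 8.1
eef_pos: [0.4936, 0.0145, 0.0681]
eef_rot: [-0.0, 0.084, 0.996, 0.0]
wrist_force: [-2.7, 1.2, -2.5]
opening: 0.179
```

```bash
python3 -m jog '[{"delta_pos":[-0.5,0,0],"spin":0},{"delta_pos":[-1,0,0],"spin":0}]'
```

```text
time_s: 8.35
eef_pos: [0.4935, 0.0146, 0.0677]
eef_rot: [-0.001, 0.084, 0.997, 0.0]
wrist_force: [-7.9, 0.1, 0.3]
opening: 0.181
```

```bash
python3 -m jog '[{"delta_pos":[-0.5,0,0],"spin":0},{"delta_pos":[-0.5,0,0],"spin":0}]'
```

```text
time_s: 8.6
eef_pos: [0.4935, 0.0146, 0.0677]
eef_rot: [-0.002, 0.083, 0.997, 0.0]
wrist_force: [-8.2, 0.9, 0.3]
opening: 0.177
```

```bash
python3 -m jog '[{"delta_pos":[0.6,0,0],"spin":0},{"delta_pos":[0.6,0,0],"spin":0}]'
python3 -m jog '[{"delta_pos":[0,0,0],"spin":0},{"delta_pos":[0,0,0],"spin":0},{"delta_pos":[0,0,0],"spin":0},{"delta_pos":[0,0,0],"spin":0}]' 0
```

```text
time_s: 8.85
eef_pos: [0.4935, 0.0145, 0.0678]
eef_rot: [-0.001, 0.084, 0.997, 0.0]
wrist_force: [-5.9, 0.1, -0.8]
opening: 0.179
time_s: 9.35
eef_pos: [0.495, 0.0143, 0.0683]
eef_rot: [0.0, 0.084, 0.996, -0.0]
wrist_force: [-0.9, 0.1, 0.1]
opening: 0.991
```

```bash
python3 -m jog '[{"delta_pos":[0,0,-20],"spin":0},{"delta_pos":[0,0,-60],"spin":0},{"delta_pos":[20,0,-110],"spin":0},{"delta_pos":[40,0,-160],"spin":0},{"delta_pos":[40,0,-190],"spin":0},{"delta_pos":[40,0,-200],"spin":0},{"delta_pos":[40,0,-200],"spin":0}]' 0
python3 - <<'E'
from h import *
np.set_printoptions(precision=4,suppress=True)
for n in("side","top"):
    p,d=ctrl.camera(n)
    if n=="top":crop(n,p,"t5",250,160,130,100,6)
    else:crop(n,p,"s5",265,190,160,120,5)
o=ctrl.get_obs();print(o["eef_pos"],o["q"],proj("side",[o["eef_pos"]]))
T=lambda l:(np.array(l)+.5)/5-.5+[250,160]
S=lambda l:(np.array(l)+.5)/4-.5+[265,190]
for a,b in(((327,52),(505,70)),((313,300),(281,84)),((322,172),(393,62))):
    (o1,d1),(o2,d2)=ray("top",T([a])),ray("side",S([b]))
    s=np.linalg.lstsq(np.c_[d1[0],-d2[0]],o2-o1,rcond=None)[0]
    P,Q=o1+s[0]*d1[0],o2+s[1]*d2[0];print(P,Q)
E
```

```text
time_s: 10.22
eef_pos: [0.4553, 0.021, 0.2678]
eef_rot: [0.0, 0.084, 0.996, -0.0]
wrist_force: [0.5, -0.2, -0.5]
opening: 1.0
[0.4545 0.0211 0.2664] [-0.2154 -0.1261  1.8498 -0.      1.4207 -1.6187] [[286.7459 191.5798]]
[ 0.6806 -0.0103  0.2223] [ 0.6766 -0.0094  0.2213]
[ 0.5543 -0.0033  0.2233] [ 0.553  -0.0031  0.223 ]
[ 0.6166 -0.0079  0.2328] [ 0.6133 -0.0073  0.232 ]
```

View pics/t5.png

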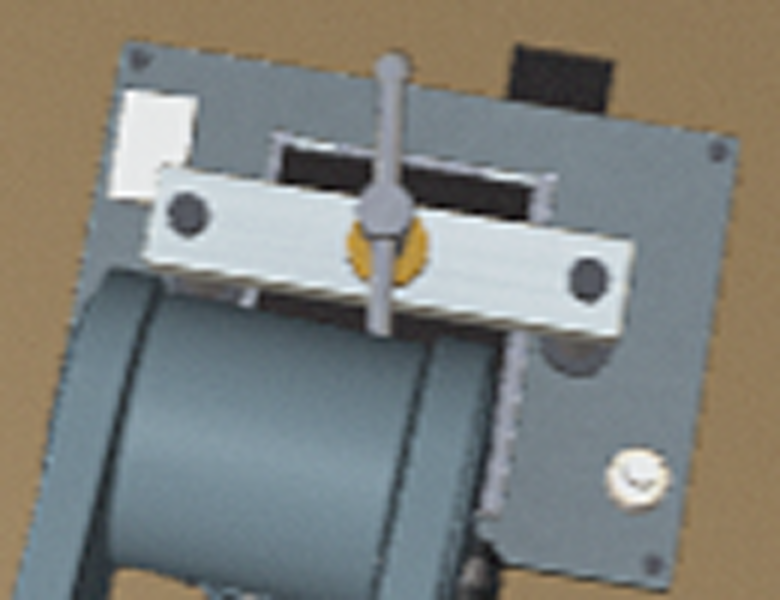

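View pics/s5.png

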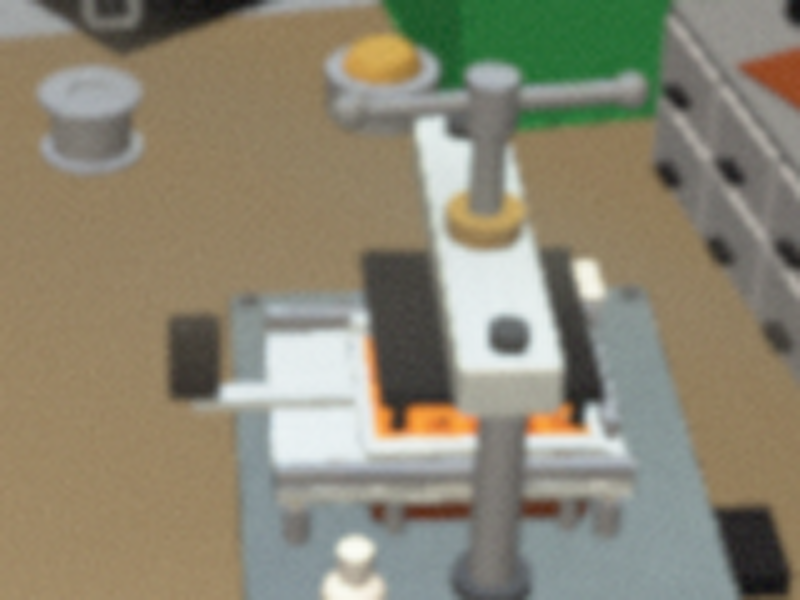

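```bash
python3 -m jog '[{"delta_pos":[-20,-1,0],"spin":-2},{"delta_pos":[-60,-3,0],"spin":-5},{"delta_pos":[-100,-5,0],"spin":-6.5},{"delta_pos":[-117,-6,0],"spin":-6.5},{"delta_pos":[-117,-6,20],"spin":-6.5},{"delta_pos":[-117,-6,50],"spin":-6.5},{"delta_pos":[-117,-6,64],"spin":-6.5},{"delta_pos":[-117,-6,64],"spin":-6.5}]' 0
python3 -m jog '[{"delta_pos":[0,0,0],"spin":0},{"delta_pos":[0,0,0],"spin":0},{"delta_pos":[0,0,0],"spin":0},{"delta_pos":[0,0,0],"spin":0},{"delta_pos":[0,0,0],"spin":0}]' 0.84
python3 - <<'E'
from h import *
p,d=ctrl.camera("side");crop("side",p,"s6",265,140,160,120,5)
o=ctrl.get_obs();print(o["eef_pos"],o["q"],o["wrist_force"],o["torque"])
E
```

```text
time_s: 11.32
eef_pos: [0.5684, -0.0042, 0.202]
eef_rot: [-0.002, 0.027, 1.0, 0.0]
wrist_force: [0.3, 0.4, -0.3]
opening: 0.999
time_s: 11.95
eef_pos: [0.5696, -0.0044, 0.2043]
eef_rot: [0.0, 0.027, 1.0, -0.0]
wrist_force: [-0.5, 0.1, -0.9]
opening: 0.16
[ 0.56954662 -0.00439619  0.20419304] [-2.16044622e-01  1.93942226e-01  1.64824105e+00 -4.85114518e-06
  1.29926655e+00 -1.73286792e+00] [-0.40290484 -0.44721267 -0.61677252] [-0.04251924  0.00434071  0.01759306]
```

View pics/s6.png

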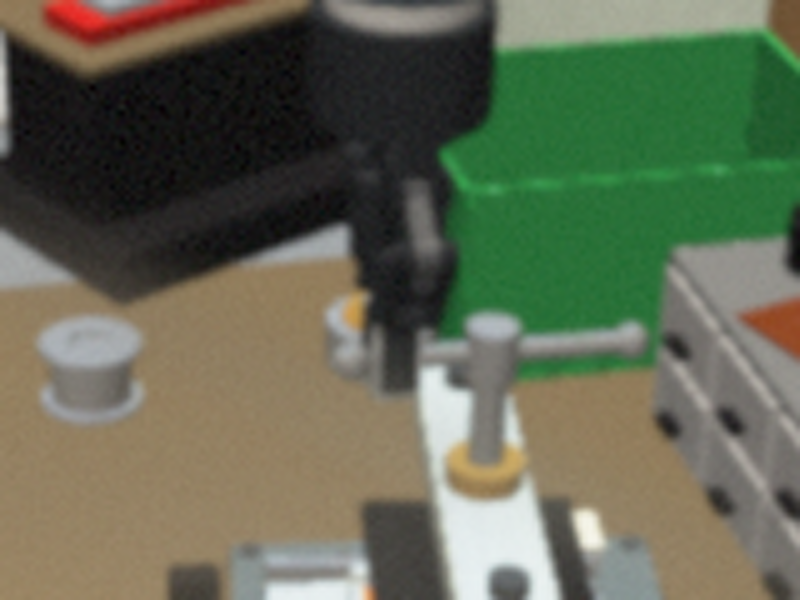

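```bash
python3 -m jog '[{"delta_pos":[-0.6,7.1,0.4],"spin":9},{"delta_pos":[-2.2,14.1,0.8],"spin":18},{"delta_pos":[-5,20.7,1.2],"spin":27},{"delta_pos":[-8.7,26.7,1.6],"spin":36},{"delta_pos":[-13.3,32.2,2],"spin":45}]'
cat >m.py <<'E'
from h import *
o=ctrl.get_obs();p=o["eef_pos"];F=o["wrist_force"];t=o["torque"]
A=np.array([.615,-.0068]);r=p[:2]-A;q=o["eef_rot"]
np.set_printoptions(precision=3,suppress=True)
ty=np.degrees(2*np.arctan2(q[2],q[1]))-90
print("F",F,"T",t,"M",r[0]*F[1]-r[1]*F[0]+t[2],"rad,tan",F[:2]@r/np.linalg.norm(r),(r[0]*F[1]-r[1]*F[0])/np.linalg.norm(r),"ang",np.degrees(np.arctan2(r[1],r[0])),"R",np.linalg.norm(r),"z",p[2],"toolyang",ty,"q6",o["q"][5],"t",o["time_s"])
E
python3 m.py
python3 -m jog '[{"delta_pos":[-0.6,7.1,0.4],"spin":9},{"delta_pos":[-2.2,14.1,0.8],"spin":18},{"delta_pos":[-5,20.7,1.2],"spin":27},{"delta_pos":[-8.7,26.7,1.6],"spin":36},{"delta_pos":[-13.3,32.2,2],"spin":45}]'
python3 m.py
python3 - <<'E'
from h import *
p,d=ctrl.camera("side");crop("side",p,"s7",265,140,160,120,5)
p,d=ctrl.camera("top");crop("top",p,"t7",250,140,130,110,5)
E
```

```text
time_s: 12.62
eef_pos: [0.5845, 0.026, 0.2021]
eef_rot: [0.0, 0.41, 0.912, -0.001]
wrist_force: [-0.8, -4.6, 0.2]
opening: 0.157
F [-0.788 -4.586  0.168] T [-0.767  0.124  0.06 ] M 0.22611772335328634 rad,tan -2.823929034287729 3.6988856720907783 ang 132.89555533285386 R 0.044809253127828234 z 0.20214988295761852 toolyang 41.59662216883953 q6 -0.8824034924256714 t 12.625
time_s: 13.25
eef_pos: [0.6168, 0.0377, 0.1999]
eef_rot: [-0.0, 0.728, 0.686, -0.001]
wrist_force: [-4.0, -4.6, 2.1]
opening: 0.157
F [-3.96  -4.599  2.105] T [-0.655  0.592  0.038] M 0.20570367056825228 rad,tan -4.754724301649085 3.771508299488951 ang 87.69633839535831 R 0.044558410138829566 z 0.1999390246000246 toolyang -3.394473826156087 q6 -0.06990218557214307 t 13.25
```

View pics/s7.png

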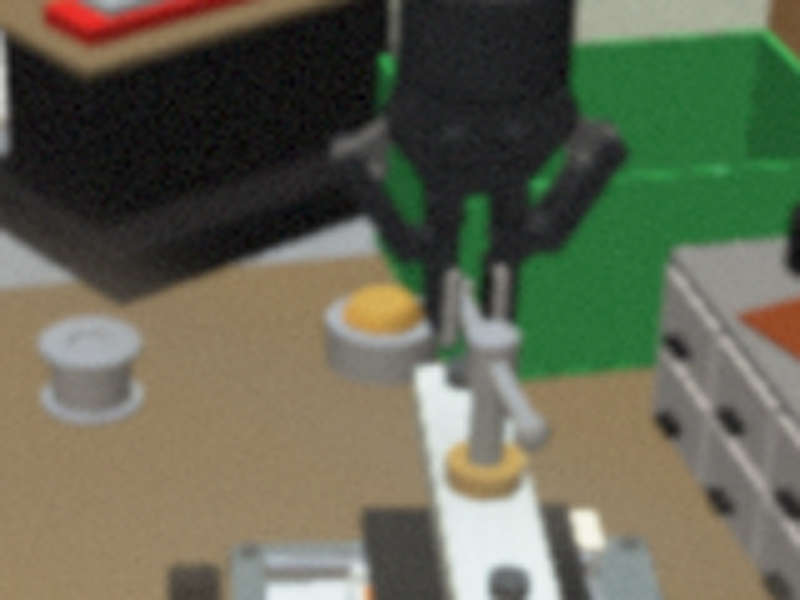

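View pics/t7.png

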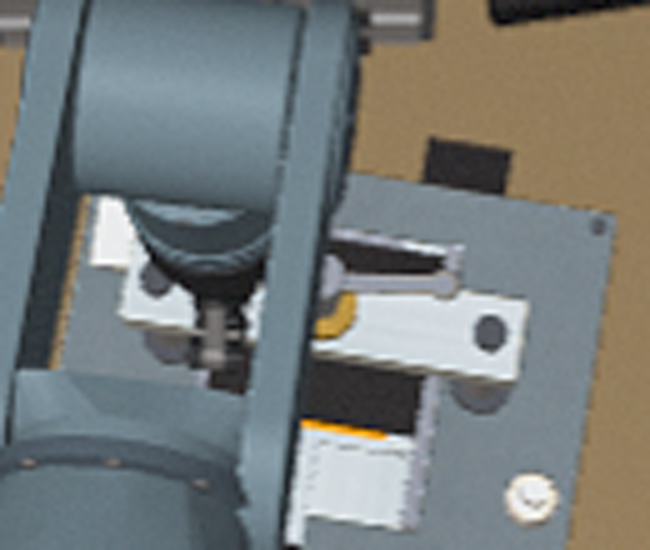

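```bash
python3 -m jog '[{"delta_pos":[-0.6,7.1,0.4],"spin":9},{"delta_pos":[-2.2,14.1,0.8],"spin":18},{"delta_pos":[-5,20.7,1.2],"spin":27},{"delta_pos":[-8.7,26.7,1.6],"spin":36},{"delta_pos":[-13.3,32.2,2],"spin":45}]'
python3 m.py
python3 -m jog '[{"delta_pos":[-0.6,7.1,0.4],"spin":9},{"delta_pos":[-2.2,14.1,0.8],"spin":18},{"delta_pos":[-5,20.7,1.2],"spin":27},{"delta_pos":[-8.7,26.7,1.6],"spin":36},{"delta_pos":[-13.3,32.2,2],"spin":45}]'
python3 m.py
```

```text
time_s: 13.98
eef_pos: [0.6475, 0.0236, 0.1978]
eef_rot: [-0.001, 0.934, 0.357, -0.002]
wrist_force: [-6.2, -2.3, 1.9]
opening: 0.161
F [-6.206 -2.297  1.902] T [-0.228  1.022  0.091] M 0.20493655073307965 rad,tan -6.1037645053446825 2.55655032050854 ang 43.0344620486245 R 0.044502345347021945 z 0.1977812631428435 toolyang -48.16226573600054 q6 0.6944846703907684 t 13.975
time_s: 14.6
eef_pos: [0.6594, -0.008, 0.1958]
eef_rot: [-0.001, 1.0, -0.027, -0.001]
wrist_force: [-4.1, 3.6, 2.6]
opening: 0.158
F [-4.075  3.552  2.645] T [0.568 0.687 0.089] M 0.24167850107504668 rad,tan -4.16796534168938 3.441861104230976 ang -1.5305425568836037 R 0.04439496966172749 z 0.19584604976401568 toolyang -93.1317666084995 q6 1.432504073146732 t 14.6
```

```bash
python3 -m jog '[{"delta_pos":[-0.6,7.1,0.4],"spin":9},{"delta_pos":[-2.2,14.1,0.8],"spin":18},{"delta_pos":[-5,20.7,1.2],"spin":27},{"delta_pos":[-8.7,26.7,1.6],"spin":36},{"delta_pos":[-13.3,32.2,2],"spin":45}]'
python3 m.py
python3 - <<'E'
from h import *
p,d=ctrl.camera("side");crop("side",p,"s8",265,140,160,120,5)
E
```

```text
time_s: 15.22
eef_pos: [0.6459, -0.0391, 0.1941]
eef_rot: [-0.002, 0.913, -0.408, 0.0]
wrist_force: [2.7, 3.4, -1.6]
opening: 0.163
F [ 2.735  3.438 -1.611] T [ 0.718 -0.459  0.076] M 0.27078640170287577 rad,tan -0.5970462081794077 4.352651693700353 ang -46.31864707946471 R 0.04469015270880245 z 0.19412297559238129 toolyang -138.1318328410565 q6 2.1651349597568084 t 15.225
```

View pics/s8.png

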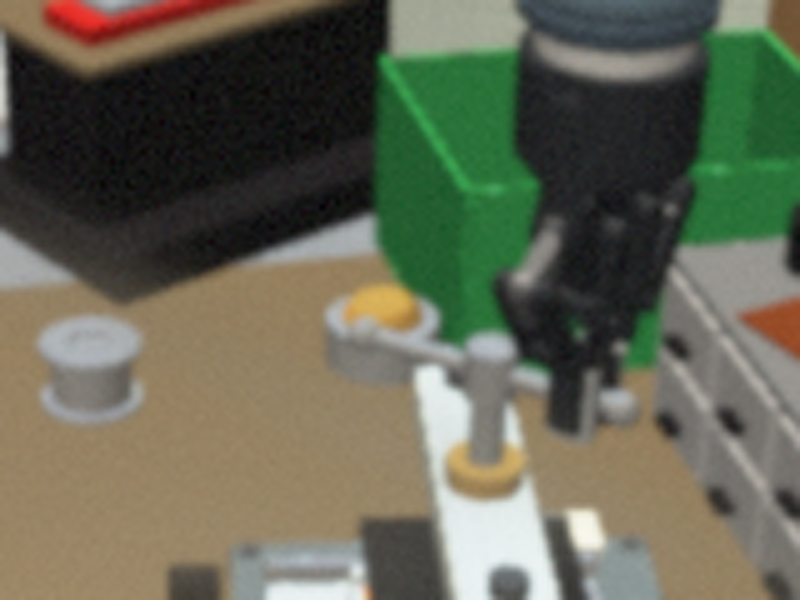

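```bash
python3 -m jog '[{"delta_pos":[-0.6,7.1,0.4],"spin":9},{"delta_pos":[-2.2,14.1,0.8],"spin":18},{"delta_pos":[-5,20.7,1.2],"spin":27}]'
python3 m.py
```

```text
time_s: 15.65
eef_pos: [0.6277, -0.0501, 0.1931]
eef_rot: [-0.001, 0.793, -0.609, 0.001]
wrist_force: [4.6, 1.3, -1.8]
opening: 0.162
F [ 4.566  1.334 -1.772] T [ 0.38  -0.794  0.036] M 0.25067630903126453 rad,tan 0.009630934395585636 4.757230010971739 ang -73.6017811055267 R 0.04509785084903993 z 0.19306936471117328 toolyang -165.0515174566087 q6 2.611616076952952 t 15.65
```

```bash
python3 -m jog '[{"delta_pos":[-0.6,7.1,0.4],"spin":9},{"delta_pos":[-2.2,14.1,0.8],"spin":18}]'
python3 m.py
```

```text
time_s: 15.9
eef_pos: [0.6137, -0.0522, 0.1923]
eef_rot: [0.001, -0.688, 0.726, -0.001]
wrist_force: [5.6, -0.1, -2.7]
opening: 0.162
F [ 5.604 -0.114 -2.733] T [ 0.05  -0.929  0.04 ] M 0.2948721527159155 rad,tan -0.043516823006097355 5.604880645215434 ang -91.60793291301992 R 0.04541051011940783 z 0.1923465490390259 toolyang 176.92914678505878 q6 2.9172188959475283 t 15.9
```

```bash
python3 -m jog '[{"delta_pos":[0,-0.7,0],"spin":0},{"delta_pos":[0,-0.7,0],"spin":0},{"delta_pos":[0,-0.7,0],"spin":0},{"delta_pos":[0,-0.7,-15],"spin":0},{"delta_pos":[0,0,-45],"spin":0},{"delta_pos":[0,0,-45],"spin":-5},{"delta_pos":[0,0,-45],"spin":-15},{"delta_pos":[0,0,-45],"spin":-25},{"delta_pos":[0,0,-45],"spin":-35},{"delta_pos":[0,0,-45],"spin":-45},{"delta_pos":[0,0,-45],"spin":-55},{"delta_pos":[0,0,-45],"spin":-65},{"delta_pos":[0,0,-45],"spin":-75},{"delta_pos":[0,0,-45],"spin":-85},{"delta_pos":[0,0,-45],"spin":-95},{"delta_pos":[0,0,-45],"spin":-105},{"delta_pos":[0,0,-45],"spin":-115},{"delta_pos":[0,0,-45],"spin":-125},{"delta_pos":[0,0,-45],"spin":-135},{"delta_pos":[0,0,-45],"spin":-145}]' 0
python3 -m jog '[{"delta_pos":[0,0,0],"spin":-10},{"delta_pos":[0,0,0],"spin":-20},{"delta_pos":[0,0,0],"spin":-30},{"delta_pos":[0,0,0],"spin":-35},{"delta_pos":[0,0,0],"spin":-35},{"delta_pos":[0,0,0],"spin":-35}]' 0
python3 m.py
python3 - <<'E'
from h import *
p,d=ctrl.camera("side");crop("side",p,"s9",265,140,160,120,5)
p,d=ctrl.camera("top");crop("top",p,"t9",250,140,130,110,5)
E
```

```text
time_s: 18.4
eef_pos: [0.6129, -0.0523, 0.2384]
eef_rot: [0.0, 0.898, 0.441, 0.0]
wrist_force: [0.0, 0.4, -0.6]
opening: 0.998
time_s: 19.15
eef_pos: [0.6127, -0.0523, 0.2377]
eef_rot: [0.0, 0.726, 0.687, 0.0]
wrist_force: [0.2, -0.3, -0.7]
opening: 1.0
F [ 0.205 -0.259 -0.732] T [-0.026  0.048  0.008] M 0.01776709753283283 rad,tan 0.24798809465330407 0.21749958883739373 ang -92.91899963598858 R 0.045559760501000586 z 0.23773656715688424 toolyang -3.168405192417893 q6 -0.2226069328029732 t 19.15
```

View pics/s9.png

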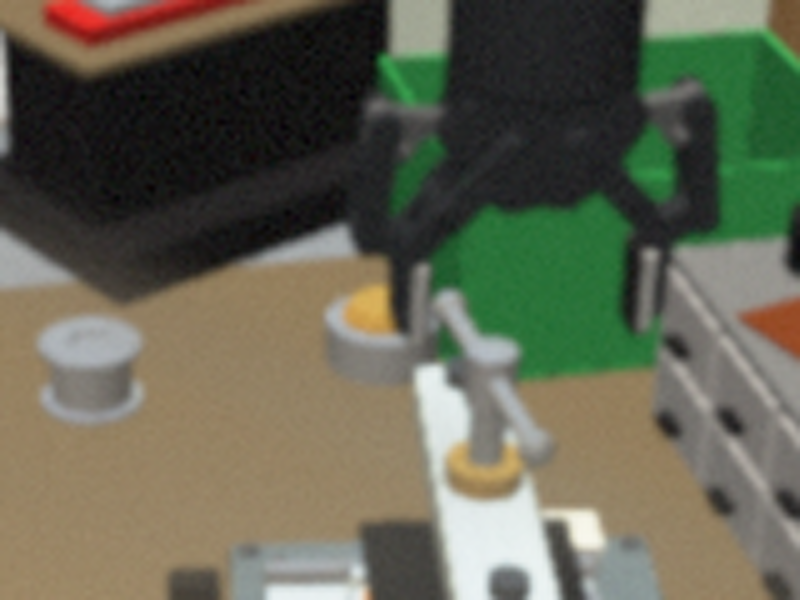

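View pics/t9.png

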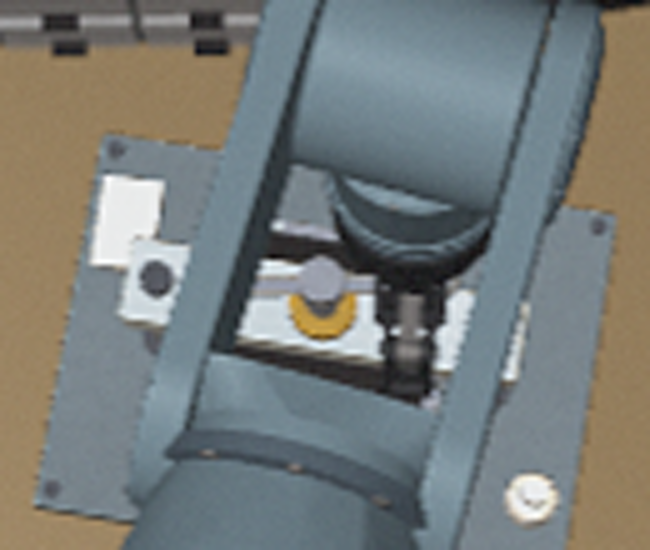

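```bash
python3 -m jog '[{"delta_pos":[0,0,20],"spin":0},{"delta_pos":[0,0,40],"spin":0},{"delta_pos":[0,0,46],"spin":0},{"delta_pos":[0,0,46],"spin":0}]' 0
python3 -m jog '[{"delta_pos":[0,0,0],"spin":0},{"delta_pos":[0,0,0],"spin":0},{"delta_pos":[0,0,0],"spin":0},{"delta_pos":[0,0,0],"spin":0},{"delta_pos":[0,0,0],"spin":0}]' 0.84
python3 m.py
python3 -m jog '[{"delta_pos":[0.6,-7.1,0.4],"spin":9},{"delta_pos":[2.2,-14.1,0.8],"spin":18}]'
python3 m.py
```

```text
time_s: 19.75
eef_pos: [0.6119, -0.0521, 0.1898]
eef_rot: [-0.001, 0.726, 0.688, -0.001]
wrist_force: [1.1, 0.7, -0.4]
opening: 1.001
time_s: 20.38
eef_pos: [0.6133, -0.0523, 0.1915]
eef_rot: [0.001, 0.726, 0.688, 0.001]
wrist_force: [3.8, 0.1, -0.3]
opening: 0.16
F [ 3.83   0.132 -0.313] T [ 0.097 -0.604  0.033] M 0.20722718628802578 rad,tan -0.2787040160794682 3.821920802724207 ang -92.1982208580125 R 0.04549090945721627 z 0.19149965611465128 toolyang -3.0888842267599443 q6 -0.2239895526762779 t 20.375
time_s: 20.62
eef_pos: [0.5997, -0.0499, 0.1908]
eef_rot: [0.001, 0.826, 0.564, 0.001]
wrist_force: [6.7, -0.9, -1.8]
opening: 0.163
F [ 6.654 -0.948 -1.824] T [-0.158 -0.941  0.075] M 0.3757649022400132 rad,tan -1.3311452620629507 6.588443745609358 ang -109.52641021497625 R 0.045701892771191154 z 0.1908087786550397 toolyang -21.394330852596 q6 0.09360449257074427 t 20.625
```

```bash
python3 -m jog '[{"delta_pos":[0.1,-3.6,0.2],"spin":4.5},{"delta_pos":[0.6,-7.1,0.4],"spin":9}]'
python3 m.py
```

```text
time_s: 20.88
eef_pos: [0.5932, -0.0471, 0.1904]
eef_rot: [0.001, 0.867, 0.498, 0.001]
wrist_force: [5.7, -2.8, -2.1]
opening: 0.166
F [ 5.719 -2.756 -2.121] T [-0.493 -0.813  0.057] M 0.34772999522583686 rad,tan -0.3010463471664527 6.341566616286192 ang -118.44893775647967 R 0.045796008088930924 z 0.19039997857528623 toolyang -30.2548387149443 q6 0.25028455501521646 t 20.875
```

```bash
python3 -m jog '[{"delta_pos":[0.1,-3.6,0.2],"spin":4.5}]'
python3 m.py
```

```text
time_s: 21.0
eef_pos: [0.5901, -0.0453, 0.1902]
eef_rot: [0.002, 0.886, 0.464, 0.001]
wrist_force: [5.2, -3.5, -1.7]
opening: 0.161
F [ 5.247 -3.501 -1.719] T [-0.464 -0.781  0.037] M 0.32611272060842916 rad,tan 0.09671104045507606 6.306689891240116 ang -122.83493455058695 R 0.04587213001095168 z 0.1902024092563752 toolyang -34.75718161503152 q6 0.33052122853470156 t 21.0
```

```bash
python3 -m jog '[{"delta_pos":[0.1,-3.6,0.2],"spin":4.5}]'
python3 m.py
```

```text
time_s: 21.12
eef_pos: [0.5872, -0.0433, 0.19]
eef_rot: [0.002, 0.904, 0.428, 0.001]
wrist_force: [5.4, -4.1, -2.0]
opening: 0.158
F [ 5.364 -4.141 -2.04 ] T [-0.611 -0.779  0.077] M 0.388148966078026 rad,tan 0.048499931899719094 6.776023983589699 ang -127.25960854502283 R 0.045898849690896575 z 0.19001178278297112 toolyang -39.262153836986 q6 0.4112541396061771 t 21.125
```

```bash
python3 -m jog '[{"delta_pos":[0.1,-3.6,0.2],"spin":4.5}]'
python3 m.py
```

```text
time_s: 21.25
eef_pos: [0.5845, -0.0411, 0.1898]
eef_rot: [0.002, 0.92, 0.393, 0.001]
wrist_force: [5.0, -5.0, -2.5]
opening: 0.158
F [ 4.968 -4.999 -2.536] T [-0.653 -0.85   0.041] M 0.3644716153756682 rad,tan 0.4374132219938716 7.033992404779844 ang -131.6226982697547 R 0.04591848192743172 z 0.18982967771753032 toolyang -43.76260594756752 q6 0.49249246032507105 t 21.25
```

```bash
python3 -m jog '[{"delta_pos":[0.1,-3.6,0.2],"spin":4.5}]'
python3 m.py
```

```text
time_s: 21.38
eef_pos: [0.582, -0.0388, 0.1896]
eef_rot: [0.002, 0.934, 0.356, 0.001]
wrist_force: [5.4, -4.7, -1.8]
opening: 0.164
F [ 5.439 -4.721 -1.792] T [-0.912 -0.832  0.053] M 0.3826067050733634 rad,tan -0.6144222422208823 7.175944785397123 ang -135.84846335106934 R 0.045938651790722804 z 0.1896473664948341 toolyang -48.26365834458729 q6 0.5741066940667139 t 21.375
```

```bash
python3 -m jog '[{"delta_pos":[0.1,-3.6,0.2],"spin":4.5}]'
python3 m.py
```

```text
time_s: 21.5
eef_pos: [0.5798, -0.0362, 0.1895]
eef_rot: [0.002, 0.948, 0.319, 0.001]
wrist_force: [5.3, -5.5, -2.5]
opening: 0.162
F [ 5.348 -5.534 -2.519] T [-0.974 -0.801  0.088] M 0.4402341214055491 rad,tan -0.5574298333005834 7.6757603742641605 ang -140.13707752302318 R 0.04591664545965677 z 0.189491876413375 toolyang -52.766365731561905 q6 0.6562744021144381 t 21.5
```

```bash
python3 -m jog '[{"delta_pos":[0.1,-3.6,0.2],"spin":4.5}]'
python3 m.py
```

```text
time_s: 21.62
eef_pos: [0.5777, -0.0336, 0.1893]
eef_rot: [0.002, 0.959, 0.282, 0.001]
wrist_force: [5.1, -7.0, -2.1]
opening: 0.164
F [ 5.092 -7.028 -2.131] T [-1.16  -0.791  0.108] M 0.5063511065201035 rad,tan -0.0433665102553712 8.678781108845659 ang -144.36623579778546 R 0.045928746566222055 z 0.18931528851718724 toolyang -57.27024372788001 q6 0.738830024916719 t 21.625
```

```bash
python3 -m jog '[{"delta_pos":[0.1,-2.4,0.1],"spin":3}]'
python3 m.py
```

```text
time_s: 21.75
eef_pos: [0.5764, -0.0316, 0.1892]
eef_rot: [0.002, 0.966, 0.257, 0.001]
wrist_force: [4.8, -8.0, -2.1]
opening: 0.161
F [ 4.753 -8.016 -2.052] T [-1.229 -0.768  0.103] M 0.5306808685184117 rad,tan 0.3433777444299766 9.31303459255405 ang -147.22169266442225 R 0.04588726895774536 z 0.18920647013285186 toolyang -60.23652331967543 q6 0.7935962074225724 t 21.75
```

```bash
python3 -m jog '[{"delta_pos":[0,1.5,0],"spin":0},{"delta_pos":[0,2,0],"spin":0}]'
python3 m.py
python3 -m jog '[{"delta_pos":[0,0,0],"spin":0},{"delta_pos":[0,0,0],"spin":0},{"delta_pos":[0,0,0],"spin":0},{"delta_pos":[0,0,0],"spin":0},{"delta_pos":[0,0,-20],"spin":0},{"delta_pos":[0,0,-60],"spin":0},{"delta_pos":[0,0,-80],"spin":0}]' 0
python3 - <<'E'
from h import *
p,d=ctrl.camera("side");crop("side",p,"s10",265,140,160,120,5)
E
```

```text
time_s: 22.0
eef_pos: [0.5765, -0.0317, 0.1889]
eef_rot: [0.0, 0.966, 0.258, 0.0]
wrist_force: [1.4, -1.9, 1.3]
opening: 0.156
F [ 1.422 -1.911  1.321] T [-0.374 -0.222 -0.013] M 0.09562378795423578 rad,tan -0.15718328333284562 2.376592402852338 ang -147.11960544648636 R 0.045886920428622795 z 0.1889476048870891 toolyang -60.097613539258745 q6 0.7888323513138085 t 22.0
time_s: 22.88
eef_pos: [0.577, -0.0314, 0.271]
eef_rot: [0.001, 0.966, 0.258, 0.001]
wrist_force: [0.4, 0.1, 0.1]
opening: 1.004
```

View pics/s10.png

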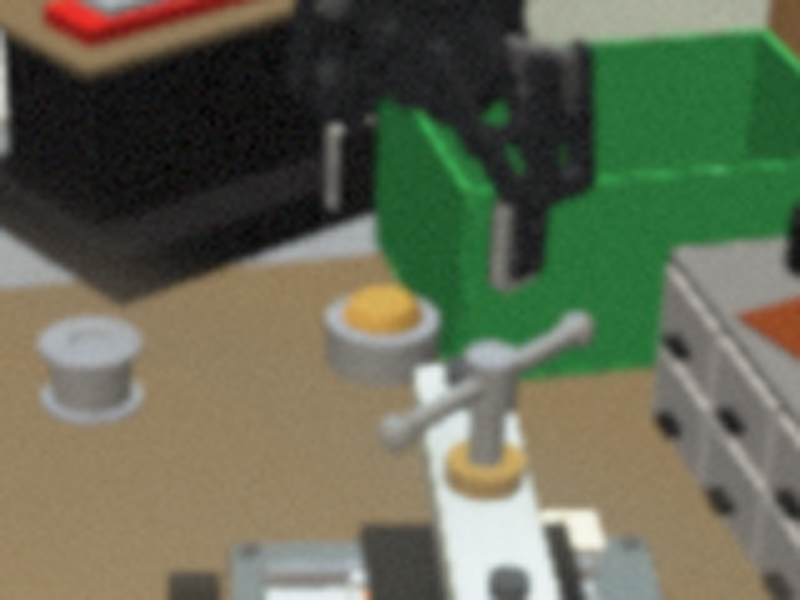

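```bash
python3 -m jog '[{"delta_pos":[0,0,-30],"spin":0},{"delta_pos":[-26,-15,-50],"spin":0},{"delta_pos":[-60,-35,-50],"spin":0},{"delta_pos":[-95,-55,-50],"spin":0},{"delta_pos":[-125,-72,-50],"spin":0},{"delta_pos":[-130,-75,-50],"spin":0},{"delta_pos":[-130,-75,-50],"spin":0}]' 0
python3 - <<'E'
from h import *
a=cv2.imread("pics/side0.png")
p,d=ctrl.camera("side");cv2.imwrite("pics/side11.png",p);crop("side",p,"s11",265,190,160,120,5)
t,d=ctrl.camera("top");crop("top",t,"t11",100,140,380,220,2)
print(ctrl.get_obs()["time_s"])
E
```

```text
time_s: 23.8
eef_pos: [0.4264, -0.0311, 0.3186]
eef_rot: [0.0, 0.966, 0.258, 0.0]
wrist_force: [-0.4, -0.6, 0.2]
opening: 1.002
23.9
```

View pics/s11.png

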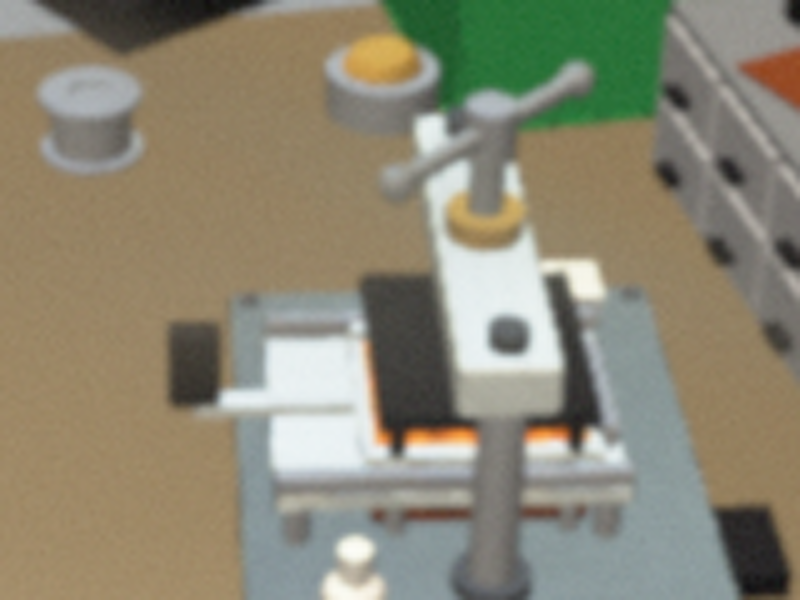

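View pics/t11.png

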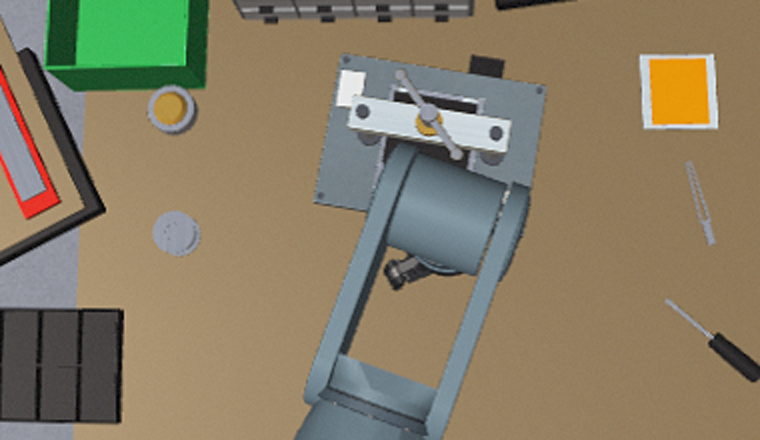

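```bash
python3 -c "
from bench import ctrl
print(ctrl.hand_in())"
```

```text
the job is handed in; nothing more can be done
None
```

I slid the carrier home against the end stop, screwed the pusher down until it came up solid, let go and handed the job in. The last reading before hand-in was 23.9 s, and no verdict is reported.

- **Carrier:** it met the stop and stalled there at about 8 N, well under the 25 N limit. Part of the way in, I was pressing it down with about 16 N, which raised the sliding force to about 13 N. I lifted the tool slightly and the sliding force fell back to about 2–3 N.
- **Handle:** I held the bar loosely between the jaws and turned it clockwise about 325° in all: 270° in the first grip and the rest after one regrip. My torque reading was about 0.24 N m when free and about 0.38 N m by the end of the sinking. It then rose steeply, and I stopped at 0.53 N m, about 0.15 N m into the rise. Single readings scattered by about ±0.03 N m, so that margin is only good to about 0.05 N m.
- **Last checks:**
  - The side picture shows the grip block about 4 mm lower and still home, and the handle about 14 mm lower.
  - The gripper was open, clear of everything and reading no force.
  - The other items looked undisturbed where I could see them. The arm hid the flux bottle in the last top picture, but the side view shows its top in place.
- **Disagreements:** the stop was met about 3–5 mm farther in x than my picture estimate of the jig predicted. I trusted the contact. I also estimated the final handle height at about 207 mm, where your figure is 203 mm. I put that down to the post setting and my measuring error.

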